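# Tip the sockets down and shut the socket case

### The job

Two deep sockets were left standing on end in the open blue socket case. With your fingertips push each one over so that it lies along the trough it stands in, and only then push the lid over until it is fully shut. Nothing is to be picked up or carried, and leave everything else on the bench where it is.

Things in the scene. Friction and masses are not known exactly. Their poses are not given: they have to be found in the camera images.
- case: Open blue plastic tool case, fixed to the bench, 280 mm long (its x) x 180 mm wide (its y) x 36 mm high without the lid. Origin: centre of its underside, on the bench; z up. Inner floor 6 mm above the bench, walls 5 mm. A carrying handle reaches y = -118 mm at 20 mm height. A row of small fixed sockets lies from y = +35 to +85 mm, up to 34 mm above the bench.
- trough_handle_side (a point): Centre, on the floor, of the wide trough by the handle (case y = -60 mm). Axes as the case's. The trough is 34 mm wide and runs 270 mm along x, between the end walls; the ribs beside it stand 16 mm above its floor. One deep socket stands on end in it, anywhere from x = -90 to +90 mm: tip it along x, towards the end with more room.
- trough_middle (a point): The same for the second wide trough (case y = -15 mm), of the same size, with the other deep socket standing in it.
- lid_hinge (a point): Middle of the lid's hinge axis, which runs along the case's x at case y = +90 mm, 36 mm above the bench. Axes as the case's.
- lid (a joint): Opening angle of the lid in rad: 0 shut, pi/2 upright, at most 1.95 (leaning back, away from the case). The lid is 280 x 180 mm, 14 mm thick (shut, it lies 36 to 50 mm above the bench). Its hinge has friction (0.4 N m): it stays where it is left and must be pushed all the way down; 1 to 5 N at the free edge moves it.
- lid_edge (a point): Middle of the lid's free edge, half-way through its thickness, 180 mm from the hinge axis. Shut, it lies over the case's -y wall, 43 mm above the bench.
- tall_socket_mid (a point): Centre (half-way up) of the taller deep socket: plain steel cylinder 26 mm in diameter, 80 mm long, about 0.2 kg, standing on end in a trough at the start. z is its long axis.
- short_socket_mid (a point): Centre (half-way up) of the shorter deep socket: plain steel cylinder 26 mm in diameter, 65 mm long, about 0.16 kg, standing on end in the other trough at the start. z is its long axis. Which trough holds which socket varies.
- extension_bar: Bystander: steel bar 12 mm in diameter, 150 mm long, lying in the case's third, narrow trough (case y = +19 mm). Origin on its underside at mid-length.
- spray_can: Bystander: spray can, 64 mm wide, 190 mm tall, standing. Origin: centre of its underside.
- carton: Bystander: small cardboard carton 70 x 50 x 90 mm, standing. Origin: centre of its underside.
- bolt_jar: Bystander: glass jar 60 mm wide, 80 mm tall, standing. Origin: centre of its underside.
- pulley: Bystander: steel belt pulley 68 mm wide, 36 mm tall, lying flat. Origin: centre of its underside.
- wrench: Bystander: wrench lying on the bench beside the case's handle, along its own x, about 200 mm long. Origin: centre of its underside.

How it is judged:
By the outcome, as a careful person would: the job done as asked, in the order asked, and still so for the second after the job is handed in, with the robot touching nothing.
It also fails if it takes over 64 s, if anything falls off the work surface, if the arm or the gripper's body presses on something with over 40 N, if the wrist force passes 120 N, or if a joint passes its speed limit or range.

### The arm

A 6-joint arm with a two-finger parallel gripper is mounted at the origin on the work surface. World frame = base frame: x ahead of the robot, y to its left, z up, the work surface at z = 0. Lengths are in mm, angles in rad, forces in N, time in s.
With the tool pointing down it reaches from about 275 to 750 mm from the base axis. Payload 10.2 kg.
Tool frame: the origin (TCP) lies at the very end of the fingers, on their centre line; the grasp point (between the pads) lies 19 mm behind it; z points along the fingers, y is the line along which they close (so a half turn about z gives the same grasp; the last joint's range is limited). The gripper opens to 85 mm and grips with 20 to 120 N. Pads are 22 mm wide; open, the fingers measure 114 mm over their backs; the gripper's body (76 mm by 85 mm) begins 54 mm behind the grasp point. The pads swing forward as they close: fully open they stand 13 mm farther back than shut.
Start: joints at [0.941, 0.313, 1.498, -0, 1.331, -0.223], TCP at [207.741, 482.156, 196.394] pointing down, gripper open.
Joint ranges: [-2.94, 2.94], [-0.97, 2.17], [0.19, 2.56], [-1.23, 4.37], [0.02, 3.11], [-2.88, 2.88]. Speed limits (rad/s): [2.39, 2.39, 3.01, 3.14, 3.14, 3.14].

### API

Orientations are given as a unit quaternion [w, x, y, z].
In Python, from rig import ctrl, vision gives the robot as it stands. The module is installed in compiled form; this text tells all that it offers.
- The arm moves only by the tool play_rows, never from a script. Its arguments are lists of equal length, an entry for each row: "translation": the shift along the tool's x, y, z in m, a list of three; "rotation": the turn, a rotation vector about the tool's x, y, z in rad, a list of three; "gripper": the gripper's target within -1 to 1 (shut at 1, half-way at 0, fully open at -1). A call has 1 to 10 rows; each row is the pose to reach, as a shift and turn from the pose commanded when the call began, along the tool's axes at that moment; what a row does not reach only later rows make up. A row lasts 1/8 s, in which the tool goes at most 62.5 mm and 10.7 degrees, less where a joint would pass 70% of its speed; a pose out of reach is approached as far as the arm can. A call with a gripper value outside its range is refused whole. The fingers move at their own pace and stop on an object; "force" is the grip in N (left out, the last holds). Time passes only in rows, so rows that repeat a pose let the fingers close. It gives the time, the measured TCP pose, the force, the opening and the grip force at its end, in the units of the state.
- ctrl.sense(): the state, without advancing time (a new reading comes with each control period).
- vision.capture(name): name is "scene" or "side" or "wrist"; returns a dict with "pixels" (480x640x3 uint8, red, green, blue), "vfov" (degrees; the focal length in pixels is half the picture's height over the tangent of half this angle, whatever the lens; pixels are square), "cx", "cy" (the principal point, pixels), "rvec" (rotation vector, rad) and "tvec" (3), from world to camera coordinates, as OpenCV has them; the wrist camera has in their place "mount" (4x4, takes a point from camera to tool coordinates, whose origin is the TCP and whose axes are the flange's). Camera axes: x right, y down, z forward; pixel columns grow to the right and rows downward; lengths in mm; the calibration is good to about 2 mm. A picture is of the moment at which its call begins: read the wrist's pose just before it. There is no depth.
- ctrl.finish_job(): hands the job in; it is judged then, once.
The state is a dict: "time_s": time; "joints": joint angles; "dq": joint speeds; "tau": joint torques, N m; "eef_pos": TCP position; "ee_rot": TCP orientation; "force": force on the tool from outside, world axes, zero at the start; "wrist_torque": the same for the moment, N m; "grip_width": opening from 0.0 (shut) to 1.0 (fully open); "grip_force": force on a finger pad.
Only numpy, scipy, OpenCV 4.12 (cv2) and the standard library are available. Lean on these libraries where they do the work, as an engineer would, in place of code of your own. Each camera call takes 0.05 s, during which the arm holds its last target. There are 200 camera calls.

## Working session

There is one attempt and no reset: what is moved stays moved. The work goes in short steps, Python scripts to look and compute and a tool call to move; the robot and the scene stay as the last step left them, time stands still between calls to the robot, and variables do not carry over. Pictures are saved under pics/ and viewed, at most 10 in all, crops included, and the job is handed in when it is done.

Besides the shell and the picture viewer there is one more tool, called after ">>>" as a command line: name --argument value ..., lists and objects as JSON in quotes. play_rows: Moves the arm, as the interface text tells. Its arguments: {"type":"object","properties":{"translation":{"type":"array"},"rotation":{"type":"array"},"gripper":{"type":"array"},"force":{"type":"number"}},"required":["translation","rotation","gripper"]}

```bash
mkdir -p pics; python3 - <<'E'
from rig import ctrl, vision
import cv2
s=ctrl.sense(); print(s)
for n in("scene","side"):
    c=vision.capture(n); cv2.imwrite(f"pics/{n}0.png",c["pixels"][:,:,::-1]); print(n,c["vfov"],c["cx"],c["cy"],c["rvec"],c["tvec"])
E
```

```text
{'time_s': 0.0, 'joints': array([ 9.40598102e-01,  3.13460731e-01,  1.49844941e+00, -5.26854142e-06,
        1.33097725e+00, -2.23372176e-01]), 'dq': array([-0.00048143,  0.00204539, -0.00038694, -0.00042679, -0.00037111,
       -0.00098068]), 'tau': array([ 2.97883207e-04, -4.12256062e+01, -2.59750110e+01, -1.58382923e-04,
        4.07106592e-03,  8.89525381e-06]), 'eef_pos': array([207.55844966, 481.90198406, 195.82496935]), 'ee_rot': array([-2.65645572e-04,  2.02012502e-01,  9.79382729e-01, -5.90356370e-04]), 'force': array([-0.55550414, -0.22796139, -1.37512413]), 'wrist_torque': array([ 0.02312232, -0.00444978,  0.0113769 ]), 'grip_force': 0.0, 'grip_width': 0.9968558825503381}
scene 47.13343588312139 320.49528646516643 234.85159074669147 [ 1.73184613  1.60629195 -0.81087627] [ -68.03138673 -221.70622139 1675.99731411]
side 55.19643975642389 312.2794831821554 244.0652862502487 [ 2.19796161 -0.93421012  0.39165304] [-304.14145093  308.70050241  982.15273841]
```

View pics/scene0.png

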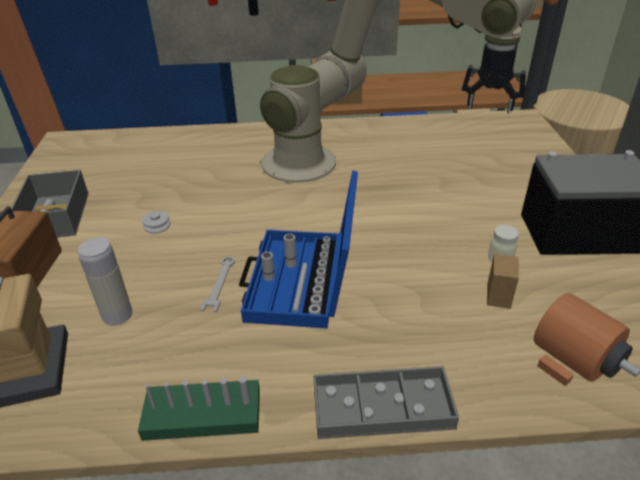

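View pics/side0.png

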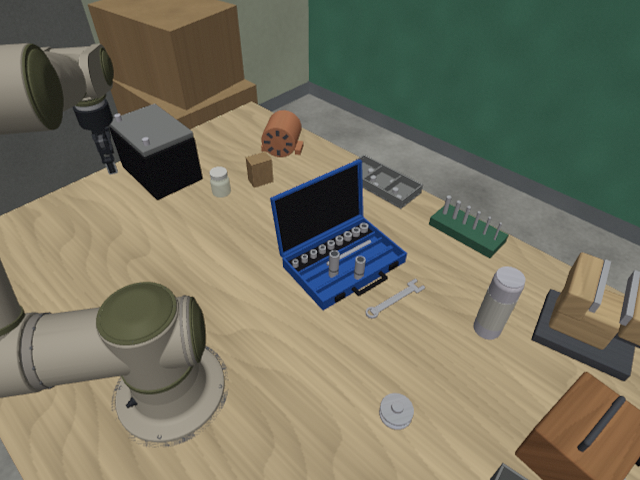

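The case sits at scene (245–350, 175–325) with its handle to the robot's right and the lid upright on its left. Both sockets stand near scene (267,265) and (290,250). I'll zoom in to fit the poses.

```bash
python3 - <<'E'
import cv2
a=cv2.imread("pics/scene0.png")[165:335,190:370]; b=cv2.imread("pics/side0.png")[155:325,255:435]
r=lambda i:cv2.resize(i,None,fx=3.3,fy=3.3,interpolation=cv2.INTER_CUBIC)
cv2.imwrite("pics/za.png",r(a));cv2.imwrite("pics/zb.png",r(b))
E
```

```text
(no output)
```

View pics/za.png

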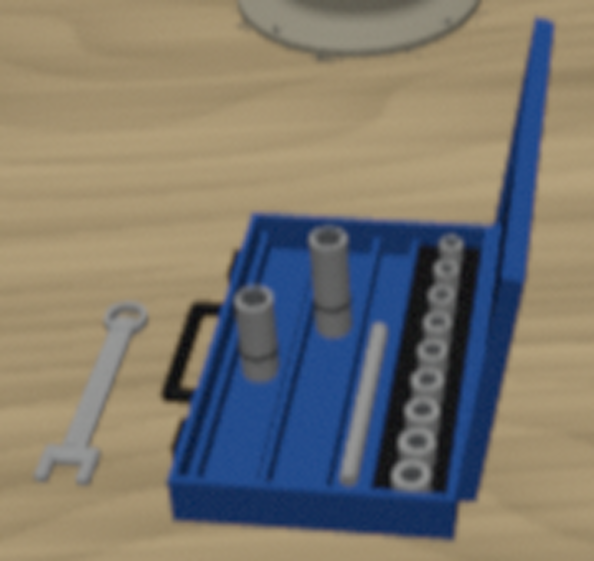

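View pics/zb.png

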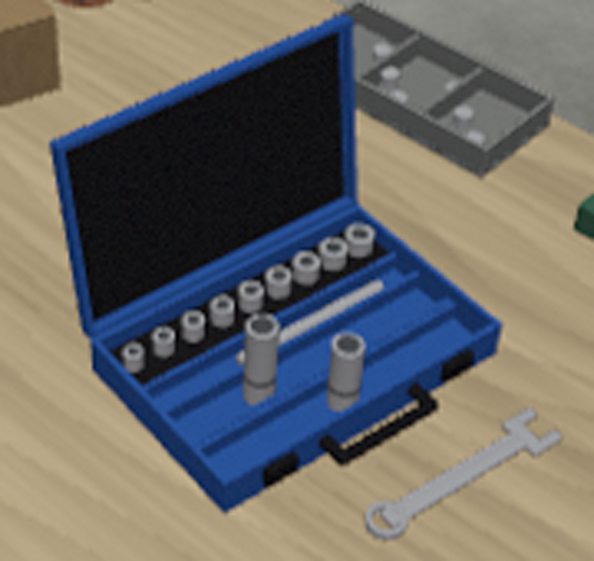

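The handle-side trough holds the shorter socket, with its top at crop-a (254,297) and crop-b (348,345). The middle trough holds the taller one, with its top at (328,238) and (263,326). The lid is near upright. Next I'll fit everything jointly.

```bash
cat > h.py <<'E'
import numpy as np, cv2
from scipy.spatial.transform import Rotation as R
from scipy.optimize import least_squares
def proj(c,P):
    f=240/np.tan(np.radians(c["vfov"])/2)
    K=np.array([[f,0,c["cx"]],[0,f,c["cy"]],[0,0,1]])
    return cv2.projectPoints(np.float64(P).reshape(-1,1,3),np.float64(c["rvec"]),np.float64(c["tvec"]),K,None)[0].reshape(-1,2)
def c2w(p,P):
    P=np.atleast_2d(P); c,s=np.cos(p[2]),np.sin(p[2])
    return np.c_[p[0]+c*P[:,0]-s*P[:,1],p[1]+s*P[:,0]+c*P[:,1],P[:,2]]
def lid(th,x,r,t): return [x,90-r*np.cos(th)+t*np.sin(th),36+r*np.sin(th)+t*np.cos(th)]
E
python3 - <<'E'
from h import *
from rig import vision
S=vision.capture("scene");D=vision.capture("side")
a=lambda u,v:(190+u/3.3,165+v/3.3); b=lambda u,v:(255+u/3.3,155+v/3.3)
def model(q):
    th=q[3]
    A=[[140,-90,36],[140,-90,0],[140,90,0],[-140,-90,36],lid(th,140,180,0),lid(th,140,180,14),lid(th,-140,180,0),lid(th,-140,180,14),[q[4],-60,6+q[6]],[q[5],-15,6+q[7]]]
    B=[[-140,-90,0],[-140,-90,36],[140,-90,36],[-140,90,36],lid(th,-140,180,7),lid(th,140,180,7),[q[4],-60,6+q[6]],[q[5],-15,6+q[7]]]
    return np.r_[proj(S,c2w(q,A)),proj(D,c2w(q,B))]
m=np.array([a(172,485),a(175,520),a(455,538),a(252,215),a(503,275),a(525,282),a(537,18),a(552,24),a(254,297),a(328,238),
 b(228,510),b(222,485),b(500,325),b(92,335),b(54,145),b(350,17),b(348,345),b(263,326)])
s=least_squares(lambda q:(model(q)-m).ravel(),[500,0,0,1.5,0,0,65,80],loss="soft_l1",x_scale=[100,100,.1,.1,50,50,20,20])
print(s.x.round(3)); print((model(s.x)-m).round(1).tolist())
p=s.x
print("socket A",c2w(p,[p[4],-60,6]),"B",c2w(p,[p[5],-15,6]))
E
```

```text
[ 5.33946e+02 -2.70190e+01 -1.71000e-01  1.72700e+00 -2.73200e+00
 -5.16490e+01  6.25070e+01  7.69800e+01]
[[-1.9, -0.8], [-1.0, 0.7], [-0.1, 0.9], [-1.1, -0.9], [-0.6, 0.7], [0.3, -0.1], [-1.6, -0.7], [0.1, -1.5], [-0.9, 0.3], [-0.3, 0.5], [-1.3, -0.3], [0.8, -1.8], [0.1, -2.4], [-1.2, 0.0], [-1.0, -1.6], [-1.9, -2.0], [-1.0, -0.4], [-1.3, -0.8]]
socket A [[521.05800414 -85.68186518   6.        ]] B [[480.49997912 -33.02328216   6.        ]]
```

The fit agrees with the known sizes: measured socket heights are 62.5 and 77 mm against 65 and 80. Case is at (534,-27), yaw -0.171, lid angle 1.73 rad. Both sockets tip towards case +x. Next I'll compute the approach shift.

```bash
cat >> h.py <<'E'
CASE=[533.9,-27.0,-0.171]
RT=R.from_matrix(np.array([[-np.cos(CASE[2]),-np.sin(CASE[2]),0],[-np.sin(CASE[2]),np.cos(CASE[2]),0],[0,0,-1]]).T.T)
def to(P,s):
    "shift (m) and rotvec in tool axes to reach case point P with the case-aligned tool"
    T=R.from_quat(np.r_[s["ee_rot"][1:],s["ee_rot"][0]])
    return (T.inv().apply(c2w(CASE,P)[0]-s["eef_pos"])/1000).round(4),(T.inv()*RT).as_rotvec().round(4)
def incase(s):
    d=s["eef_pos"]-np.array([CASE[0],CASE[1],0]); c,q=np.cos(CASE[2]),np.sin(CASE[2])
    return np.array([c*d[0]+q*d[1],-q*d[0]+c*d[1],d[2]]).round(1)
E
python3 - <<'E'
from h import *
from rig import ctrl
s=ctrl.sense(); print(RT.as_matrix().round(3)); print(incase(s)); print(to([-95,-15,280],s))
E
```

```text
[[-0.985  0.17   0.   ]
 [ 0.17   0.985  0.   ]
 [ 0.     0.    -1.   ]]
[-408.1  446.1  196.1]
(array([-0.4122, -0.3752, -0.0837]), array([-0.0007, -0.0003, -0.2358]))
```

>>> play_rows --translation '[[0, 0, -0.06], [-0.04, -0.037, -0.084], [-0.086, -0.078, -0.084], [-0.132, -0.12, -0.084], [-0.178, -0.162, -0.084], [-0.225, -0.204, -0.084], [-0.271, -0.247, -0.084], [-0.318, -0.289, -0.084], [-0.365, -0.332, -0.084], [-0.412, -0.375, -0.084]]' --rotation '[[0, 0, 0], [0, 0, -0.03], [0, 0, -0.06], [0, 0, -0.09], [0, 0, -0.12], [0, 0, -0.15], [0, 0, -0.18], [0, 0, -0.21], [0, 0, -0.236], [0, 0, -0.236]]' --gripper '[1, 1, 1, 1, 1, 1, 1, 1, 1, 1]' --force 40

```text
time_s: 1.45
eef_pos: [436.6, -23.8, 280.5]
ee_rot: [0.0, 0.085, 0.996, 0.0]
force: [0.7, 0.9, -0.5]
grip_width: 0.004
grip_force: 0.0
```

```bash
python3 - <<'E'
from h import *
from rig import ctrl,vision
s=ctrl.sense(); print(incase(s),s["time_s"],s["grip_width"],s["joints"].round(2)); print(to([-95,-15,140],s)); 
c=vision.capture("wrist"); cv2.imwrite("pics/w1.png",c["pixels"][:,:,::-1])
M=np.array(c["mount"]);f=240/np.tan(np.radians(c["vfov"])/2)
T=R.from_quat(np.r_[s["ee_rot"][1:],s["ee_rot"][0]])
def pw(P):
    t=T.inv().apply(c2w(CASE,P)-s["eef_pos"]); k=(t-M[:3,3])@M[:3,:3]
    return (k[:,:2]/k[:,2:]*f+[c["cx"],c["cy"]]).round(0).tolist()
print(M.round(2)); print(pw([[-3,-60,71],[-52,-15,86],[-140,-90,36],[140,-90,36],[-75,19,18],[75,19,18]]))
E
```

```text
[-96.5 -13.4 280.5] 1.45 0.003770880352661291 [-0.32  0.06  1.58  0.    1.5  -1.72]
(array([-0.0014, -0.0017,  0.1405]), array([0.0001, 0.0004, 0.0001]))
[[   0.     -0.96   -0.3    75.35]
 [   1.     -0.      0.      1.32]
 [  -0.     -0.3     0.96 -177.11]
 [   0.      0.      0.      1.  ]]
[[282.0, 275.0], [324.0, 236.0], [253.0, 142.0], [265.0, 368.0], [354.0, 199.0], [351.0, 316.0]]
```

View pics/w1.png

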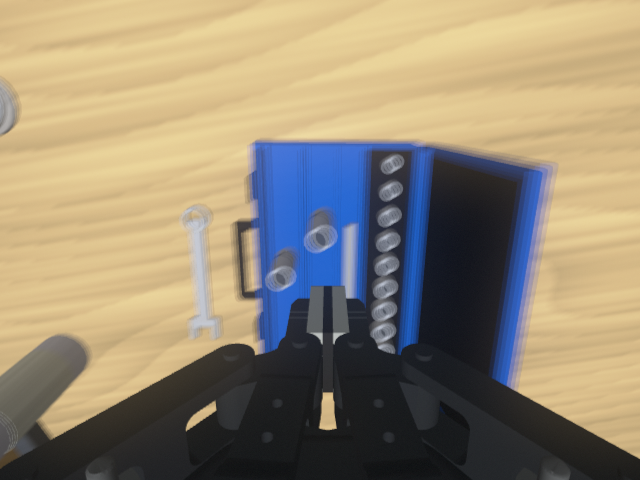

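The wrist view is slightly blurred, but the sockets appear at (281,275) and (320,237), within about 3 mm of prediction. I'll descend behind the tall one.

>>> play_rows --translation '[[-0.001, -0.002, 0.06], [-0.001, -0.002, 0.12], [-0.001, -0.002, 0.17], [-0.001, -0.002, 0.205], [-0.001, -0.002, 0.208], [-0.008, -0.002, 0.208], [-0.014, -0.002, 0.208], [-0.02, -0.002, 0.208], [-0.026, -0.002, 0.208], [-0.032, -0.002, 0.208]]' --rotation '[[0, 0, 0], [0, 0, 0], [0, 0, 0], [0, 0, 0], [0, 0, 0], [0, 0, 0], [0, 0, 0], [0, 0, 0], [0, 0, 0], [0, 0, 0]]' --gripper '[1, 1, 1, 1, 1, 1, 1, 1, 1, 1]'

```text
time_s: 2.75
eef_pos: [467.8, -29.2, 72.5]
ee_rot: [0.0, 0.085, 0.996, -0.0]
force: [0.2, 0.3, 1.5]
grip_width: 0.004
grip_force: 0.0
```

>>> play_rows --translation '[[-0.005, 0, 0], [-0.01, 0, 0], [-0.015, 0, 0], [-0.02, 0, 0], [-0.024, 0, 0], [-0.024, 0, 0]]' --rotation '[[0, 0, 0], [0, 0, 0], [0, 0, 0], [0, 0, 0], [0, 0, 0], [0, 0, 0]]' --gripper '[1, 1, 1, 1, 1, 1]'

```text
time_s: 3.5
eef_pos: [491.1, -33.2, 72.4]
ee_rot: [0.0, 0.085, 0.996, -0.0]
force: [-0.1, 0.4, 0.3]
grip_width: -0.001
grip_force: 0.0
```

```bash
python3 - <<'E'
from h import *
from rig import ctrl,vision
s=ctrl.sense(); print(incase(s),s["time_s"],s["force"]); print(to([-42,-60,63],s)); 
c=vision.capture("side")["pixels"][155:325,255:435,::-1]; d=vision.capture("scene")["pixels"][165:335,190:370,::-1]
cv2.imwrite("pics/s2.png",cv2.resize(np.hstack([c,d]),None,fx=2.2,fy=2.2,interpolation=cv2.INTER_CUBIC))
E
```

```text
[-41.1 -13.4  72.4] 3.5 [-0.09073184  0.39811843  0.31666887]
(array([ 0.0009, -0.0466,  0.0094]), array([-0.    ,  0.    ,  0.0002]))
```

View pics/s2.png

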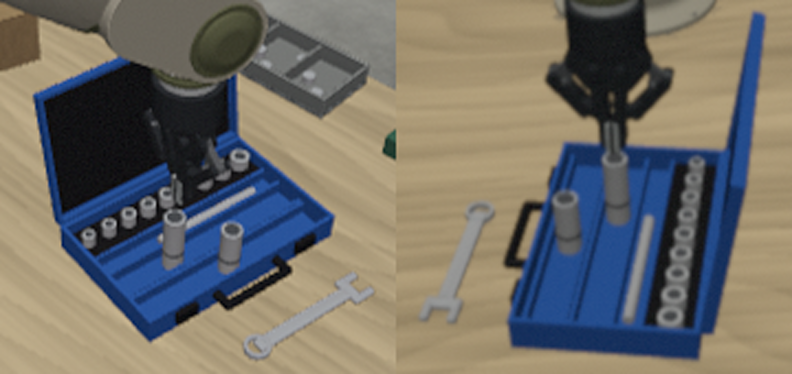

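The socket is still upright and hasn't moved, with the finger just behind it. Projecting the TCP and model into both views should show the discrepancy.

```bash
python3 - <<'E'
from h import *
from rig import ctrl,vision
s=ctrl.sense(); o=[]
for n,(x,y) in(("side",(285,215)),("scene",(240,190))):
    c=vision.capture(n); im=c["pixels"][:,:,::-1][y:y+90,x:x+100]
    im=cv2.resize(im,None,fx=4,fy=4,interpolation=cv2.INTER_CUBIC)
    P=np.vstack([s["eef_pos"],c2w(CASE,[[-52,-15,86],[-52,-15,6],[-3,-60,71],[-3,-60,6]])])
    q=proj(c,P); print(n,((q-[x,y])*4).round(0).tolist())
    for i,u in enumerate((q-[x,y])*4): cv2.circle(im,tuple(int(v) for v in u),3,[(0,0,255),(0,255,0),(0,255,255),(0,255,0),(0,255,255)][i],-1)
    o.append(im)
cv2.imwrite("pics/s3.png",np.hstack(o))
E
```

```text
side [[204.0, 155.0], [193.0, 149.0], [189.0, 234.0], [298.0, 174.0], [290.0, 242.0]]
scene [[198.0, 217.0], [196.0, 186.0], [204.0, 294.0], [104.0, 258.0], [113.0, 345.0]]
```

View pics/s3.png

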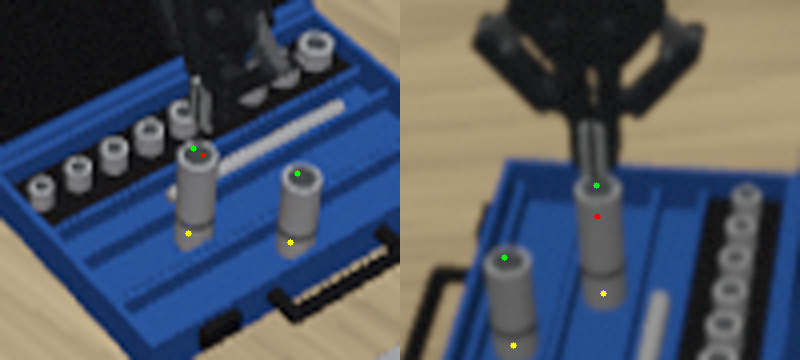

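The fingertips actually end about 20–28 mm above the reported TCP in both views, so the push passed over the socket. I'll back off, go about 28 mm lower and push again.

>>> play_rows --translation '[[0.027, 0, 0], [0.054, 0, 0], [0.054, -0.001, 0.015], [0.054, -0.001, 0.028], [0.048, -0.001, 0.028], [0.042, -0.001, 0.028], [0.036, -0.001, 0.028], [0.03, -0.001, 0.028], [0.024, -0.001, 0.028], [0.018, -0.001, 0.028]]' --rotation '[[0, 0, 0], [0, 0, 0], [0, 0, 0], [0, 0, 0], [0, 0, 0], [0, 0, 0], [0, 0, 0], [0, 0, 0], [0, 0, 0], [0, 0, 0]]' --gripper '[1, 1, 1, 1, 1, 1, 1, 1, 1, 1]'

```text
time_s: 4.95
eef_pos: [473.5, -31.2, 44.4]
ee_rot: [0.0, 0.085, 0.996, -0.0]
force: [0.2, 0.3, 0.4]
grip_width: -0.003
grip_force: 0.0
```

>>> play_rows --translation '[[-0.005, 0, 0], [-0.01, 0, 0], [-0.015, 0, 0], [-0.015, 0, 0]]' --rotation '[[0, 0, 0], [0, 0, 0], [0, 0, 0], [0, 0, 0]]' --gripper '[1, 1, 1, 1]'

```text
time_s: 5.45
eef_pos: [488.1, -33.7, 44.4]
ee_rot: [0.0, 0.085, 0.996, -0.0]
force: [-0.1, 0.0, 0.8]
grip_width: 0.002
grip_force: 0.0
```

```bash
python3 - <<'E'
from h import *
from rig import ctrl,vision
s=ctrl.sense(); print(incase(s),s["time_s"],s["force"]); o=[]
for n,(x,y) in(("side",(285,195)),("scene",(240,190))):
    c=vision.capture(n); im=c["pixels"][:,:,::-1][y:y+110,x:x+100]
    o.append(cv2.resize(im,None,fx=4,fy=4,interpolation=cv2.INTER_CUBIC)); print(((proj(c,s["eef_pos"])-[x,y])*4).round())
cv2.imwrite("pics/s4.png",np.hstack(o))
E
```

```text
[-44.  -14.4  44.4] 5.45 [-0.11520316  0.04846258  0.84470885]
[[200. 268.]]
[[199. 252.]]
```

View pics/s4.png

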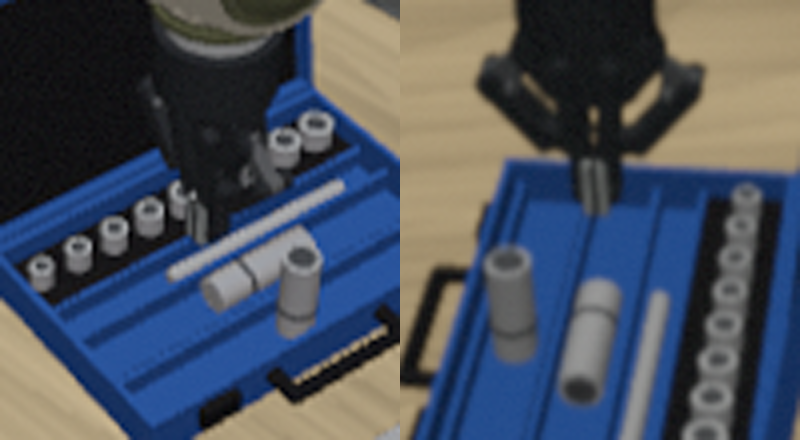

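The tall socket now lies in the middle trough, side view (205–315, 230–310). The fingertip sits about 27 mm behind the TCP. Next is the short socket.

>>> play_rows --translation '[[0.003, -0.02, 0], [0.003, -0.046, 0], [0.003, -0.046, 0.009], [-0.004, -0.046, 0.009], [-0.01, -0.046, 0.009], [-0.016, -0.046, 0.009], [-0.021, -0.046, 0.009], [-0.026, -0.046, 0.009], [-0.031, -0.046, 0.009], [-0.036, -0.046, 0.009]]' --rotation '[[0, 0, 0], [0, 0, 0], [0, 0, 0], [0, 0, 0], [0, 0, 0], [0, 0, 0], [0, 0, 0], [0, 0, 0], [0, 0, 0], [0, 0, 0]]' --gripper '[1, 1, 1, 1, 1, 1, 1, 1, 1, 1]'

```text
time_s: 6.8
eef_pos: [517.3, -85.7, 37.5]
ee_rot: [0.002, 0.085, 0.996, -0.001]
force: [-2.6, 0.6, 19.5]
grip_width: 0.004
grip_force: 7.3
```

>>> play_rows --translation '[[-0.005, 0, 0], [-0.01, 0, 0], [-0.016, 0, 0], [-0.016, 0, 0], [-0.016, 0, 0]]' --rotation '[[0, 0, 0], [0, 0, 0], [0, 0, 0], [0, 0, 0], [0, 0, 0]]' --gripper '[1, 1, 1, 1, 1]'

```text
time_s: 7.42
eef_pos: [531.1, -87.7, 35.2]
ee_rot: [-0.0, 0.085, 0.996, 0.0]
force: [0.3, -0.9, -0.8]
grip_width: 0.002
grip_force: 0.0
```

```bash
python3 - <<'E'
from h import *
from rig import ctrl,vision
s=ctrl.sense(); print(incase(s),s["time_s"],s["force"]); o=[]
for n,(x,y) in(("side",(285,195)),("scene",(240,190))):
    c=vision.capture(n); im=c["pixels"][:,:,::-1][y:y+110,x:x+100]
    o.append(cv2.resize(im,None,fx=4,fy=4,interpolation=cv2.INTER_CUBIC)); print(((proj(c,s["eef_pos"])-[x,y])*4).round())
cv2.imwrite("pics/s5.png",np.hstack(o))
E
```

```text
[  7.6 -60.3  35.2] 7.425 [ 0.31548479 -0.88063705 -0.77101612]
[[306. 285.]]
[[105. 319.]]
```

View pics/s5.png

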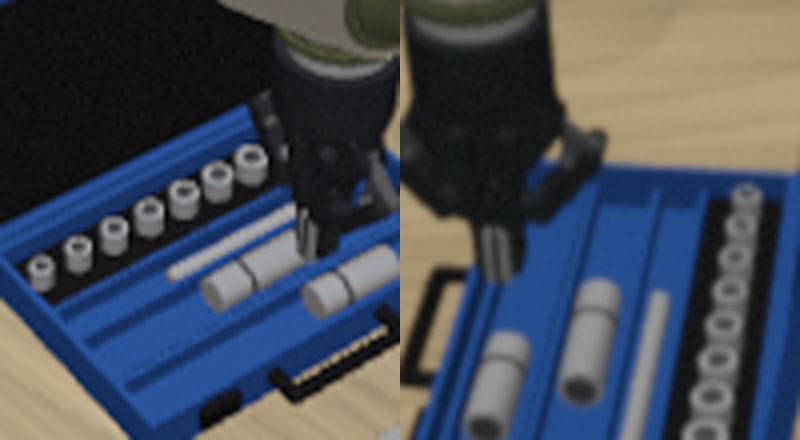

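Both sockets lie in their troughs. Now I'll rise, cross over the lid and come down behind it.

>>> play_rows --translation '[[0, 0, -0.06], [0, 0, -0.12], [0, 0, -0.18], [0.004, 0.01, -0.215], [0.008, 0.07, -0.215], [0.008, 0.13, -0.215], [0.008, 0.19, -0.215], [0.008, 0.235, -0.215], [0.008, 0.235, -0.215], [0.008, 0.235, -0.17]]' --rotation '[[0, 0, 0], [0, 0, 0], [0, 0, 0], [0, 0, 0], [0, 0, 0], [0, 0, 0], [0, 0, 0], [0, 0, 0], [0, 0, 0], [0, 0, 0]]' --gripper '[1, 1, 1, 1, 1, 1, 1, 1, 1, 1]'

```text
time_s: 8.78
eef_pos: [564.8, 145.0, 207.4]
ee_rot: [0.003, 0.085, 0.996, 0.0]
force: [1.2, -0.7, -1.3]
grip_width: -0.003
grip_force: 0.0
```

```bash
python3 - <<'E'
from h import *
from rig import ctrl
s=ctrl.sense(); p=incase(s); print(p,s["time_s"],s["force"],s["joints"].round(2)); print(to([0,175,155],s))
for th in np.linspace(1.75,0,22): print(round(th,2),(90-150*np.cos(th)+25*np.sin(th)).round(),(36+150*np.sin(th)+14*np.cos(th)-27).round())
E
```

```text
[  1.1 174.8 207.4] 8.775 [ 1.22700927 -0.72955745 -1.26440446] [ 0.05  0.43  1.3  -0.    1.4  -1.35]
(array([0.0015, 0.0002, 0.0524]), array([0.0011, 0.0065, 0.0007]))
1.75 141.0 154.0
1.67 129.0 157.0
1.58 117.0 159.0
1.5 104.0 160.0
1.42 92.0 159.0
1.33 79.0 158.0
1.25 66.0 156.0
1.17 54.0 152.0
1.08 42.0 148.0
1.0 30.0 143.0
0.92 19.0 137.0
0.83 8.0 129.0
0.75 -3.0 121.0
0.67 -12.0 113.0
0.58 -21.0 103.0
0.5 -30.0 93.0
0.42 -37.0 83.0
0.33 -44.0 71.0
0.25 -49.0 60.0
0.17 -54.0 48.0
0.08 -57.0 35.0
0.0 -60.0 23.0
```

>>> play_rows --translation '[[0, 0, 0.05], [0, -0.015, 0.051], [0, -0.027, 0.051], [0, -0.034, 0.051], [0, -0.046, 0.048], [0, -0.058, 0.046], [0, -0.071, 0.045], [0, -0.083, 0.046], [0, -0.096, 0.047], [0, -0.109, 0.049]]' --rotation '[[0, 0, 0], [0, 0, 0], [0, 0, 0], [0, 0, 0], [0, 0, 0], [0, 0, 0], [0, 0, 0], [0, 0, 0], [0, 0, 0], [0, 0, 0]]' --gripper '[1, 1, 1, 1, 1, 1, 1, 1, 1, 1]'

```text
time_s: 10.02
eef_pos: [544.3, 36.9, 156.0]
ee_rot: [-0.0, 0.085, 0.996, 0.0]
force: [1.1, 2.5, -0.5]
grip_width: -0.003
grip_force: 1.0
```

```bash
python3 - <<'E'
from h import *
from rig import ctrl
s=ctrl.sense(); p=incase(s); print(p,s["time_s"],s["force"],s["joints"].round(2))
E
```

```text
[ -0.6  64.8 156. ] 10.025 [ 1.12922454  2.53701889 -0.53867616] [-0.15  0.39  1.5   0.    1.26 -1.55]
```

>>> play_rows --translation '[[0, -0.011, 0.004], [0, -0.023, 0.008], [0, -0.035, 0.013], [0, -0.046, 0.019], [0, -0.057, 0.027], [0, -0.068, 0.035], [0, -0.077, 0.043], [0, -0.086, 0.053], [0, -0.095, 0.063], [0, -0.102, 0.073]]' --rotation '[[0, 0, 0], [0, 0, 0], [0, 0, 0], [0, 0, 0], [0, 0, 0], [0, 0, 0], [0, 0, 0], [0, 0, 0], [0, 0, 0], [0, 0, 0]]' --gripper '[1, 1, 1, 1, 1, 1, 1, 1, 1, 1]'

```text
time_s: 11.28
eef_pos: [527.3, -63.2, 82.5]
ee_rot: [-0.0, 0.085, 0.996, 0.0]
force: [-0.1, 1.5, 0.0]
grip_width: -0.0
grip_force: 0.6
```

>>> play_rows --translation '[[0, -0.007, 0.012], [0, -0.012, 0.023], [0, -0.017, 0.035], [0, -0.02, 0.043], [0, -0.022, 0.05], [0, -0.023, 0.055], [0, -0.023, 0.057]]' --rotation '[[0, 0, 0], [0, 0, 0], [0, 0, 0], [0, 0, 0], [0, 0, 0], [0, 0, 0], [0, 0, 0]]' --gripper '[1, 1, 1, 1, 1, 1, 1]'

```text
time_s: 12.15
eef_pos: [523.6, -85.6, 26.2]
ee_rot: [0.0, 0.085, 0.996, -0.0]
force: [-0.8, -0.5, 0.3]
grip_width: 0.003
grip_force: 0.5
```

```bash
python3 - <<'E'
from h import *
from rig import ctrl
s=ctrl.sense(); p=incase(s); print(p,s["time_s"],s["force"])
E
```

```text
[ -0.2 -59.5  26.2] 12.15 [-0.77350136 -0.48706963  0.30056401]
```

Only a small force at TCP z 26. I'll press further in small steps until the force rises.

>>> play_rows --translation '[[0, 0, 0.002], [0, 0, 0.003], [0, 0, 0.004], [0, 0, 0.004]]' --rotation '[[0, 0, 0], [0, 0, 0], [0, 0, 0], [0, 0, 0]]' --gripper '[1, 1, 1, 1]'

```text
time_s: 12.65
eef_pos: [523.6, -85.4, 22.4]
ee_rot: [0.0, 0.085, 0.996, 0.0]
force: [0.4, -0.8, 0.4]
grip_width: 0.0
grip_force: 0.1
```

>>> play_rows --translation '[[0, 0, 0.001], [0, 0, 0.002], [0, 0, 0.002]]' --rotation '[[0, 0, 0], [0, 0, 0], [0, 0, 0]]' --gripper '[1, 1, 1]'

```text
time_s: 13.02
eef_pos: [523.5, -85.4, 20.3]
ee_rot: [-0.0, 0.085, 0.996, 0.0]
force: [0.8, 0.6, -0.5]
grip_width: 0.001
grip_force: 0.0
```

>>> play_rows --translation '[[0, 0, 0.001], [0, 0, 0.002], [0, 0, 0.002]]' --rotation '[[0, 0, 0], [0, 0, 0], [0, 0, 0]]' --gripper '[1, 1, 1]'

```text
time_s: 13.4
eef_pos: [523.5, -85.4, 18.3]
ee_rot: [-0.0, 0.085, 0.996, 0.0]
force: [-0.0, -0.4, -0.4]
grip_width: 0.001
grip_force: 0.0
```

```bash
python3 - <<'E'
from h import *
from rig import ctrl,vision
s=ctrl.sense(); print(incase(s),s["time_s"],s["force"]); o=[]
for n,(x,y) in(("side",(255,165)),("scene",(190,165))):
    c=vision.capture(n); im=c["pixels"][:,:,::-1][y:y+160,x:x+180]
    im=cv2.resize(im,None,fx=2.2,fy=2.2,interpolation=cv2.INTER_CUBIC)
    for th,col in((0,(0,255,0)),(.06,(0,0,255))):
        for X in(-140,140):
            u=(proj(c,c2w(CASE,lid(th,X,180,14)))[0]-[x,y])*2.2; cv2.circle(im,tuple(int(v) for v in u),2,col,-1)
    o.append(im)
cv2.imwrite("pics/s6.png",np.hstack(o))
E
```

```text
[ -0.3 -59.3  18.3] 13.4 [-0.00169594 -0.39127946 -0.36887015]
```

View pics/s6.png

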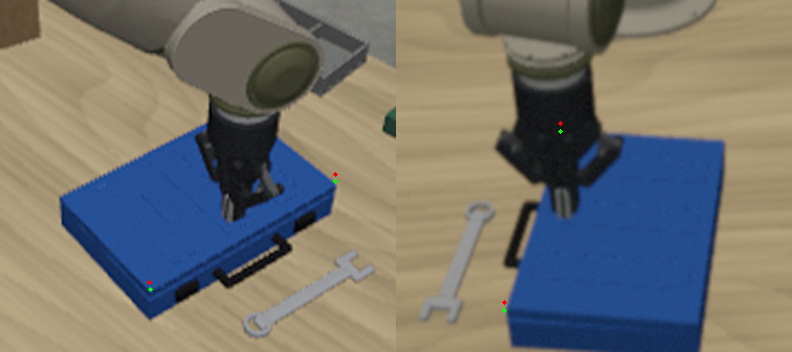

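The lid looks shut, with its corners at the θ=0 markers (side (150,289), scene (505,309)). I'll press until there is a clear contact force.

>>> play_rows --translation '[[0, 0, 0.001], [0, 0, 0.002], [0, 0, 0.003], [0, 0, 0.003]]' --rotation '[[0, 0, 0], [0, 0, 0], [0, 0, 0], [0, 0, 0]]' --gripper '[1, 1, 1, 1]'

```text
time_s: 14.0
eef_pos: [523.5, -85.4, 15.3]
ee_rot: [-0.0, 0.085, 0.996, 0.0]
force: [-0.5, -0.6, 0.7]
grip_width: -0.004
grip_force: 0.0
```

>>> play_rows --translation '[[0, 0, 0.001], [0, 0, 0.002], [0, 0, 0.003], [0, 0, 0.003]]' --rotation '[[0, 0, 0], [0, 0, 0], [0, 0, 0], [0, 0, 0]]' --gripper '[1, 1, 1, 1]'

```text
time_s: 14.5
eef_pos: [523.7, -85.4, 14.9]
ee_rot: [0.0, 0.085, 0.996, -0.0]
force: [-10.6, 2.9, 27.4]
grip_width: -0.0
grip_force: 14.1
```

A stiff 27 N contact means the lid is on its seat. I'll retreat upward.

>>> play_rows --translation '[[0, 0, -0.01], [0, 0, -0.05], [0, 0, -0.1], [0, 0, -0.15], [0, 0, -0.18], [0, 0, -0.18], [0, 0, -0.18], [0, 0, -0.18]]' --rotation '[[0, 0, 0], [0, 0, 0], [0, 0, 0], [0, 0, 0], [0, 0, 0], [0, 0, 0], [0, 0, 0], [0, 0, 0]]' --gripper '[1, 1, 1, 1, 1, 1, 1, 1]'

```text
time_s: 15.5
eef_pos: [523.1, -85.3, 191.1]
ee_rot: [-0.001, 0.085, 0.996, 0.0]
force: [0.2, -0.8, -0.5]
grip_width: 0.002
grip_force: 0.0
```

```bash
python3 - <<'E'
from h import *
from rig import ctrl,vision
# check lid angle: blue silhouette's lowest lid/top-face boundary vs before press is unneeded; compare mask with predicted closed box
for n in("side","scene"):
    c=vision.capture(n); im=c["pixels"].astype(int); blue=((im[...,2]>im[...,0]+40)&(im[...,2]>im[...,1]+25)).astype(np.uint8)
    box=lambda p:np.float64([[x,y,z] for x in(-140,140) for y in(-90,90) for z in(0,50)])
    for th in(0,.03,.06,.1):
        P=[[x,y,z] for x in(-140,140) for y in(-90,90) for z in(0,36)]+[lid(th,x,r,t) for x in(-140,140) for r in(0,180) for t in(0,14)]
        h=cv2.convexHull(proj(c,c2w(CASE,P)).round().astype(np.int32)); m=np.zeros_like(blue); cv2.fillConvexPoly(m,h,1)
        roi=np.zeros_like(m); x,y,w,g=cv2.boundingRect(h); roi[y-6:y+g+6,x-6:x+w+6]=1
        print(n,th,int(((m!=blue)&(roi>0)).sum()),int(m.sum()))
E
```

```text
side 0 520 6927
side 0.03 563 6970
side 0.06 608 7015
side 0.1 653 7060
scene 0 606 8648
scene 0.03 732 8774
scene 0.06 858 8900
scene 0.1 938 8980
```

The silhouette matches the shut lid best in both views, so I'm handing in.

```bash
python3 -c "
from rig import ctrl
print(ctrl.finish_job())"
```

```text
the job is handed in; nothing more can be done
None
```

Job handed in at about 15.5 s: both deep sockets were tipped over and lie along their troughs, then the lid was pushed down to a firm stop and looks fully shut in both camera views; the judge's verdict was not shown.

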